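# Make up a full tray of suspension bushes and stack the emptied tray

### The job

Make up one full tray of suspension bushes: into the empty cells of the parts tray that already holds two, stand the last bush from the other part-filled tray and the two matching bushes that stand about on the bench, one upright in each cell. Leave the flanged bush and the fat bush where they are; they do not belong. When the tray is full, stack the emptied tray squarely on top of the empty spare tray.

Things in the scene. Friction and masses are not known exactly. Their poses are not given: they have to be found in the camera images.
- bush1_center (a point): Suspension bush: plain round steel sleeve 28 mm in diameter and 54 mm tall, with black rubber and a bright inner sleeve showing in its top end, standing upright, 0.15 kg. The point is its centre, 27 mm above its foot; z is its axis. At the start it stands in the +47 mm cell of tray_part.
- bush2_center (a point): Suspension bush: plain round steel sleeve 28 mm in diameter and 54 mm tall, with black rubber and a bright inner sleeve showing in its top end, standing upright, 0.15 kg. The point is its centre, 27 mm above its foot; z is its axis. At the start it stands astray on the bench.
- bush3_center (a point): Suspension bush: plain round steel sleeve 28 mm in diameter and 54 mm tall, with black rubber and a bright inner sleeve showing in its top end, standing upright, 0.15 kg. The point is its centre, 27 mm above its foot; z is its axis. At the start it stands astray on the bench.
- kept1_center (a point): Suspension bush: plain round steel sleeve 28 mm in diameter and 54 mm tall, with black rubber and a bright inner sleeve showing in its top end, standing upright, 0.15 kg. The point is its centre, 27 mm above its foot; z is its axis. It already stands in the -94 mm cell of tray_main.
- kept2_center (a point): Suspension bush: plain round steel sleeve 28 mm in diameter and 54 mm tall, with black rubber and a bright inner sleeve showing in its top end, standing upright, 0.15 kg. The point is its centre, 27 mm above its foot; z is its axis. It already stands in the 0 mm cell of tray_main.
- odd_flanged_center (a point): Look-alike standing on the bench: the same 28 mm sleeve, 54 mm tall, but with a round dark steel flange 46 mm in diameter and 6 mm thick around its foot. The point is its centre, 27 mm above its foot.
- odd_wide_center (a point): Look-alike standing on the bench: a fatter and lower bush, 40 mm in diameter and 44 mm tall. The point is its centre, 22 mm above its foot.
- tray_main: Open red plastic tray, loose, 238 (its x) x 50 (y) x 24 mm tall, 0.22 kg: a row of five square cells 44 mm inside; walls and dividers 3 mm thick, all 24 mm tall; floor 3 mm. Origin: centre of underside; cell centres at x = -94, -47, 0, 47, 94 mm. The tray to fill: kept1 and kept2 stand in it; its -47, 47 and 94 mm cells start empty.
- tray_part: Open red plastic tray, loose, 238 (its x) x 50 (y) x 24 mm tall, 0.22 kg: a row of five square cells 44 mm inside; walls and dividers 3 mm thick, all 24 mm tall; floor 3 mm. Origin: centre of underside; cell centres at x = -94, -47, 0, 47, 94 mm. Starts with only bush1 in it. To be emptied and stacked; can be gripped across its 50 mm width at mid-length.
- tray_spare: Open red plastic tray, loose, 238 (its x) x 50 (y) x 24 mm tall, 0.22 kg: a row of five square cells 44 mm inside; walls and dividers 3 mm thick, all 24 mm tall; floor 3 mm. Origin: centre of underside; cell centres at x = -94, -47, 0, 47, 94 mm. Empty, stays on the bench. Trays stack flat, underside of one on the rim of the other.

How it is judged:
By the outcome, as a careful person would: the job done as asked, in the order asked, and still so for the second after the job is handed in, with the robot touching nothing.
It also fails if it takes over 90 s, if anything falls off the work surface, if the arm or the gripper's body presses on something with over 40 N, if the wrist force passes 120 N, or if a joint passes its speed limit or range.

### The arm

A 6-joint arm with a two-finger parallel gripper is mounted at the origin on the work surface. World frame = base frame: x ahead of the robot, y to its left, z up, the work surface at z = 0. Lengths are in m, angles in rad, forces in N, time in s.
With the tool pointing down it reaches from about 0.35 to 0.85 m from the base axis. Payload 8.1 kg.
Tool frame: the origin (TCP) lies at the centre of the arm's flange, where the gripper is bolted on; the fingertips stand 186 mm ahead of it and the grasp point (between the pads) lies 167 mm ahead of it; z points along the fingers, y is the line along which they close (so a half turn about z gives the same grasp; the last joint's range is limited). The gripper opens to 93 mm and grips with 3 to 60 N. Pads are 15 mm wide; open, the fingers measure 128 mm over their backs; the gripper's body (75 mm by 188 mm) begins 65 mm behind the grasp point.
Start: joints at [1.227, 0.13, 1.488, -0, 1.523, -0.085], TCP at [0.154, 0.58, 0.405] pointing down, gripper open.
Joint ranges: [-2.96, 2.96], [-0.89, 2.26], [0.02, 2.5], [-1.34, 4.48], [0, 2.73], [-2.66, 2.66]. Speed limits (rad/s): [2.39, 2.39, 2.79, 3.14, 3.14, 3.14].

### API

Orientations are given as a rotation vector (axis times angle).
In Python, from plant import robot gives the robot as it stands.
- The arm moves only by the tool apply_moves, never from a script. Its argument "series" is a list of rows, each a list of 2 entries, a list of its own where there are three numbers: the shift along the tool's x, y, z in mm, then the turn, a rotation vector about the tool's x, y, z in rad. A call has 1 to 12 rows; each row shifts and turns the commanded pose from where the row before left it, along the tool's axes as they then stand; what a row does not reach is not made up. A row lasts 1/12 s, in which the tool goes at most 41.7 mm and 7.16 degrees, less where a joint would pass 70% of its speed; a pose out of reach is approached as far as the arm can. A call is refused whole if a number of a shift passes 41.7 or a number of a turn 0.125, either way. A call with a gripper value outside its range is refused whole. "claw" is the opening, from 0 (shut) to 1 (fully open), set as the call begins (left out, the last holds). The fingers move at their own pace and stop on an object; "newtons" is the grip in N (left out, the last holds). Time passes only in rows, so rows that do not move let the fingers close. It gives the time, the measured TCP pose, the force, the opening and the grip force at its end, in the units of the state.
- robot.read_state(): the state, without advancing time (a new reading comes with each control period).
- robot.read_camera(name): name is "side" or "top"; returns (picture, depth): 420x560x3 uint8, blue, green, red; 420x560 float32, m along the optical axis (not along the pixel's ray), 0 where there is no reading.
- robot.calibration(name): a dict with "fx", "fy", "cx", "cy" (pixels), "extrinsics" (4x4, takes a point from world to camera coordinates). Camera axes: x right, y down, z forward; pixel columns grow to the right and rows downward; lengths in m; the calibration is good to about 2 mm. A picture is of the moment at which its call begins. calibration takes no time and is no camera call.
- robot.close_job(): hands the job in; it is judged then, once.
The state is a dict: "t": time; "q": joint angles; "dq": joint speeds; "joint_torque": joint torques, N m; "tool_pos": TCP position; "orientation": TCP orientation; "force": force on the tool from outside, world axes, zero at the start; "wrist_torque": the same for the moment, N m; "opening": finger opening in m; "gripper_force": force on a finger pad.
Only numpy, scipy, OpenCV 4.12 (cv2) and the standard library are available. Lean on these libraries where they do the work, as an engineer would, in place of code of your own. Each camera call takes 0.05 s, during which the arm holds its last target. There are 200 camera calls.

## Working session

There is one attempt and no reset: what is moved stays moved. The work goes in short steps, Python scripts to look and compute and a tool call to move; the robot and the scene stay as the last step left them, time stands still between calls to the robot, and variables do not carry over. Pictures are saved under pics/ and viewed, at most 14 in all, crops included, and the job is handed in when it is done.

Besides the shell and the picture viewer there is one more tool, called after ">>>" as name([rows], argument=value, ...), one row to a line, values as JSON. apply_moves: Moves the arm, as the interface text tells. Its arguments: {"type":"object","properties":{"series":{"type":"array"},"claw":{"type":"number"},"newtons":{"type":"number"}},"required":["series"]}

```bash
mkdir -p pics; ls
cat > h.py <<'E'
import numpy as np, cv2
from plant import robot
def cam(n):
    p,d=robot.read_camera(n); c=robot.calibration(n); return p,d,c
def world(d,c):
    v,u=np.indices(d.shape); P=np.stack([(u-c['cx'])/c['fx']*d,(v-c['cy'])/c['fy']*d,d],-1)
    E=np.array(c['extrinsics']); return (P-E[:3,3])@E[:3,:3]
def ray(u,v,c,z):
    E=np.array(c['extrinsics']);R=E[:3,:3];o=-R.T@E[:3,3]
    r=R.T@np.array([(u-c['cx'])/c['fx'],(v-c['cy'])/c['fy'],1]); return o+r*(z-o[2])/r[2]
E
python3 - <<'E'
from h import *
for n in('top','side'):
    p,d,c=cam(n); cv2.imwrite(f'pics/{n}0.png',p); np.savez(f'{n}0.npz',p=p,d=d)
    E=np.array(c['extrinsics']); print(n,c['fx'],c['cx'],c['cy'],-E[:3,:3].T@E[:3,3],E[:3,:3].round(3).tolist())
s=robot.read_state(); print(s)
E
```

```text
pics
top 385.2172339002316 274.49202270635527 206.1178204077706 [ 0.37506096 -0.0019847   0.78569584] [[-0.147, -0.989, 0.002], [-0.968, 0.144, -0.205], [0.202, -0.032, -0.979]]
side 501.59001016705065 286.9812441947116 206.8725678943299 [ 0.01811549 -0.74479203  0.5803712 ] [[0.818, -0.575, -0.015], [-0.301, -0.406, -0.863], [0.49, 0.71, -0.505]]
{'t': 0.1, 'q': array([ 1.22659845e+00,  1.31079289e-01,  1.48920202e+00, -3.64269594e-06,
        1.52301918e+00, -8.53938293e-02]), 'dq': array([ 0.00106233, -0.00201159, -0.00218484,  0.00096348, -0.00053205,
       -0.00200563]), 'joint_torque': array([ 1.01384794e-03, -5.61332738e+01, -4.93100345e+01,  7.69976573e-02,
        2.88382347e-02, -9.11926304e-05]), 'tool_pos': array([0.15345607, 0.57981756, 0.40377851]), 'orientation': array([-4.05347914e-01, -3.11496803e+00,  2.62192770e-03]), 'force': array([-0.06493496, -0.06363139, -0.29182921]), 'wrist_torque': array([-0.01487786, -0.03136964,  0.04077071]), 'gripper_force': 0.0, 'opening': 0.09272867673452333}
```

View pics/top0.png

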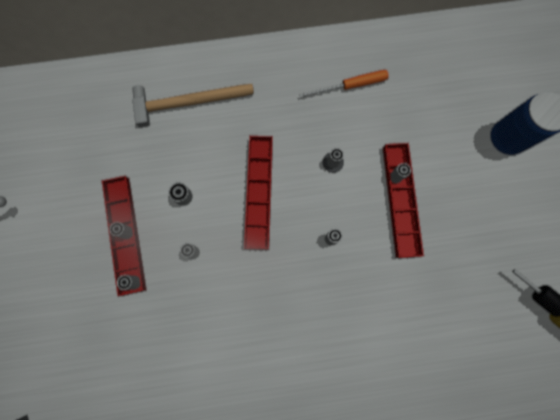

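View pics/side0.png

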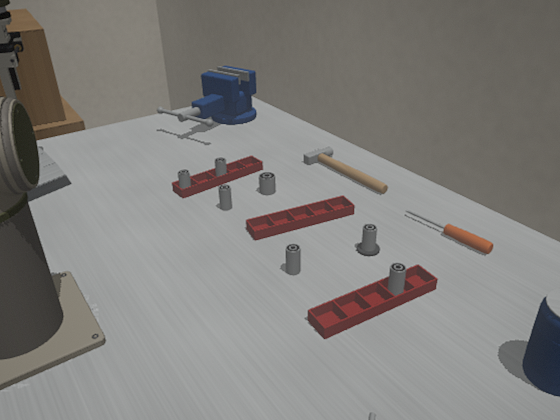

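The top view shows the main tray at left (125,235) with kept bushes at (117,229) and (124,282). The spare tray is at (258,193). The part tray is at (403,200), with bush1 at (403,170). The loose bushes are at (189,251) and (332,237), the fat bush at (179,194) and the flanged one at (334,160). The side view agrees.

```bash
cat >> h.py <<'E'
def measure(n,p,d,c):
    W=world(d,c); X=W[...,0];Y=W[...,1];Z=W[...,2]
    inb=(d>0)&(X>0.2)&(X<0.85)&(abs(Y)<0.6)
    hsv=cv2.cvtColor(p,cv2.COLOR_BGR2HSV).astype(int)
    red=inb&((hsv[...,0]<8)|(hsv[...,0]>172))&(hsv[...,1]>120)&(Z<.06)
    bench=inb&(abs(Z)<.015)&(hsv[...,1]<50)
    print(n,'bench z',np.median(Z[bench]).round(4))
    k,l,s,ce=cv2.connectedComponentsWithStats(red.astype(np.uint8))
    for i in range(1,k):
        if s[i,4]<150: continue
        m=(l==i)&(Z>.014); q=np.c_[X[m],Y[m]].astype(np.float32)
        r=cv2.minAreaRect(q); b=cv2.boxPoints(r); e=[b[1]-b[0],b[2]-b[1]]; a=max(e,key=np.linalg.norm)
        print(' tray',ce[i].round(),np.array(r[0]).round(4),np.array(r[1]).round(4),'long dir deg',round(np.degrees(np.arctan2(a[1],a[0]))%180,2),'zmax',np.percentile(Z[m],95).round(4))
    hi=inb&(Z>.036)&(Z<.066)&~red
    k,l,s,ce=cv2.connectedComponentsWithStats(hi.astype(np.uint8))
    for i in range(1,k):
        if s[i,4]<25: continue
        m=l==i; zt=np.percentile(Z[m],90); t=m&(Z>zt-.006)
        (x,y),r=cv2.minEnclosingCircle(np.c_[X[t],Y[t]].astype(np.float32))
        v,u=np.nonzero(t); print(' bush',ce[i].round(),'ztop',zt.round(4),'circ',round(x,4),round(y,4),'r',round(r,4),'ray',ray((u.min()+u.max())/2,(v.min()+v.max())/2,c,zt)[:2].round(4),s[i,4])
E
python3 - <<'E'
from h import *
for n in('top','side'):
    z=np.load(n+'0.npz'); measure(n,z['p'],z['d'],robot.calibration(n))
E
```

```text
top bench z -0.0
 tray [258. 192.] [ 5.778e-01 -4.000e-04] [0.0478 0.2177] long dir deg 169.67 zmax 0.0258
 tray [403. 204.] [ 0.5103 -0.2875] [0.0496 0.2354] long dir deg 175.04 zmax 0.0257
 tray [118. 197.] [0.5956 0.288 ] [0.0874 0.0489] long dir deg 3.97 zmax 0.0254
 tray [127. 264.] [0.4538 0.2775] [0.0987 0.0486] long dir deg 4.87 zmax 0.0256
 bush [510. 137.] ztop 0.0626 circ 0.61 -0.544 r 0.0418 ray [ 0.6085 -0.5346] 412
 bush [336. 156.] ztop 0.0548 circ 0.6126 -0.1633 r 0.0143 ray [ 0.6119 -0.1637] 184
 bush [402. 171.] ztop 0.0579 circ 0.5604 -0.2882 r 0.0143 ray [ 0.5591 -0.2867] 202
 bush [178. 192.] ztop 0.0448 circ 0.585 0.159 r 0.0202 ray [0.5844 0.1585] 322
 bush [118. 230.] ztop 0.0577 circ 0.5265 0.2797 r 0.0145 ray [0.5256 0.2786] 224
 bush [334. 236.] ztop 0.0552 circ 0.4527 -0.131 r 0.0139 ray [ 0.4525 -0.1306] 183
 bush [188. 250.] ztop 0.0552 circ 0.4666 0.1505 r 0.0141 ray [0.4664 0.1503] 190
 bush [126. 282.] ztop 0.0575 circ 0.4243 0.272 r 0.0144 ray [0.4242 0.2704] 230
 bush [550. 301.] ztop 0.052 circ 0.2733 -0.5151 r 0.0255 ray [ 0.2749 -0.5047] 500
side
[... 223 characters left out ...]
0.5936 r 0.0353 ray [0.6403 0.5879] 84
 bush [220. 163.] ztop 0.0581 circ 0.5251 0.282 r 0.016 ray [0.5221 0.2765] 130
 bush [183. 175.] ztop 0.0581 circ 0.4227 0.2727 r 0.0154 ray [0.4199 0.2669] 146
 bush [266. 176.] ztop 0.0455 circ 0.5836 0.1598 r 0.0228 ray [0.582 0.157] 153
 bush [224. 190.] ztop 0.0551 circ 0.4657 0.1513 r 0.0148 ray [0.4635 0.1479] 150
 bush [369. 230.] ztop 0.055 circ 0.6127 -0.1621 r 0.0154 ray [ 0.6085 -0.1663] 197
 bush [292. 251.] ztop 0.0548 circ 0.4499 -0.1289 r 0.0165 ray [ 0.4495 -0.1337] 219
 bush [397. 271.] ztop 0.0576 circ 0.5602 -0.2858 r 0.015 ray [ 0.5573 -0.2894] 292
 bush [542. 359.] ztop 0.0624 circ 0.5838 -0.5383 r 0.0292 ray [ 0.5807 -0.5399] 648
```

```bash
cat >> h.py <<'E'
from scipy.spatial.transform import Rotation as Ro
def go(x,y,z,yaw=90,n=None):
    s=robot.read_state(); R=Ro.from_rotvec(s['orientation']).as_matrix(); d=np.array([x,y,z])-s['tool_pos']
    yw=np.degrees(np.arctan2(R[1,1],R[0,1])); t=R.T@d*1000
    print('t',s['t'],'pos',s['tool_pos'].round(4),'yaw',yw.round(2),'tilt',R[:2,2].round(4),'f',s['force'].round(1),'open',round(s['opening'],4),'| tool mm',t.round(1),'min rows',round(np.linalg.norm(t)/41.7,1),'turn z',np.radians(-(yaw-yw)).round(3))
def trays(*views):
    P=[]
    for n,p,d,c in views:
        W=world(d,c); hsv=cv2.cvtColor(p,cv2.COLOR_BGR2HSV).astype(int)
        m=((hsv[...,0]<9)|(hsv[...,0]>170))&(hsv[...,1]>90)&(W[...,2]>.014)&(W[...,2]<.06)&(d>0)&(W[...,0]>.3)&(W[...,0]<.75)
        if n=='side': m&=W[...,1]<.15
        P.append(W[m])
    for lo,hi,nm in((.2,.4,'main'),(-.08,.08,'spare'),(-.4,-.2,'part')):
        for (n,*_),Q in zip(views,P):
            Q=Q[(Q[:,1]>lo)&(Q[:,1]<hi)]
            if len(Q)<50: continue
            r=cv2.minAreaRect(Q[:,:2].astype(np.float32)); b=cv2.boxPoints(r); a=max(b[1]-b[0],b[2]-b[1],key=np.linalg.norm); a=a*np.sign(a[0])
            print(nm,n,'c',np.round(r[0],4),'size',np.round(r[1],4),'ang',np.degrees(np.arctan2(a[1],a[0])).round(2),'z',np.percentile(Q[:,2],95).round(4))
E
python3 - <<'E'
from h import *
V=[(n,np.load(n+'0.npz')['p'],np.load(n+'0.npz')['d'],robot.calibration(n)) for n in('top','side')]
trays(*V); go(.560,-.287,.33)
E
```

```text
main top c [0.5219 0.2822] size [0.2374 0.0504] ang 4.2 z 0.0257
spare top c [0.5701 0.0011] size [0.0491 0.2356] ang -10.29 z 0.0258
spare side c [0.5692 0.0021] size [0.0558 0.2376] ang -9.83 z 0.0252
part top c [ 0.5102 -0.2877] size [0.0507 0.2368] ang -5.53 z 0.0257
part side c [ 0.5102 -0.2883] size [0.0528 0.2395] ang -5.08 z 0.0253
t 0.1 pos [0.1535 0.5798 0.4038] yaw 75.17 tilt [-0.0006 -0.0016] f [-0.1 -0.1 -0.3] open 0.0927 | tool mm [-614.9 -733.8   74.9] min rows 23.0 turn z -0.259
```

>>> apply_moves([
  [[0,0,0],[0,0,-0.087]],
  [[0,0,0],[0,0,-0.087]],
  [[0,0,0],[0,0,-0.086]],
  [[-9,-20,0],[0,0,0]],
  [[-16.9,-36.2,0],[0,0,0]],
  [[-16.9,-36.2,0],[0,0,0]],
  [[-16.9,-36.2,0],[0,0,0]],
  [[-16.9,-36.2,0],[0,0,0]],
  [[-16.9,-36.2,0],[0,0,0]],
  [[-16.9,-36.2,0],[0,0,0]],
  [[-16.9,-36.2,0],[0,0,0]],
  [[-16.9,-36.2,0],[0,0,0]],
], claw=1, newtons=25)

```text
t: 1.1
tool_pos: [0.2982, 0.2688, 0.4044]
orientation: [0.003, -3.142, 0.0]
force: [1.3, -0.1, 0.3]
opening: 0.0929
gripper_force: 0.0
```

>>> apply_moves([
  [[-16.5,-35,6],[0,0,0]],
  [[-16.5,-35,6],[0,0,0]],
  [[-16.5,-35,6],[0,0,0]],
  [[-16.5,-35,6],[0,0,0]],
  [[-16.5,-35,6],[0,0,0]],
  [[-16.5,-35,6],[0,0,0]],
  [[-16.5,-35,6],[0,0,0]],
  [[-16.5,-35,6],[0,0,0]],
  [[-16.5,-35,6],[0,0,0]],
  [[-16.5,-35,6],[0,0,0]],
  [[-16.5,-35,6],[0,0,0]],
  [[-16.5,-35,6],[0,0,0]],
])

```text
t: 2.1
tool_pos: [0.4968, -0.1512, 0.332]
orientation: [0.001, -3.141, -0.0]
force: [0.2, 0.7, -0.6]
opening: 0.0929
gripper_force: 0.0
```

>>> apply_moves([
  [[-16.5,-35,6],[0,0,0]],
  [[-16.5,-35,6],[0,0,0]],
  [[-16.5,-35,6],[0,0,0]],
  [[-8,-15,4],[0,0,0]],
  [[0,0,0],[0,0,0]],
  [[0,0,0],[0,0,0]],
  [[0,0,0],[0,0,0]],
])

```text
t: 2.68
tool_pos: [0.554, -0.2686, 0.3102]
orientation: [0.002, -3.141, -0.002]
force: [-0.5, -0.5, -0.4]
opening: 0.0932
gripper_force: 0.0
```

```bash
python3 -c "
from h import *
go(.560,-.287,.216)"
```

```text
t 2.6833 pos [ 0.554  -0.2686  0.3102] yaw 90.07 tilt [-0.0011  0.001 ] f [-0.5 -0.5 -0.4] open 0.0932 | tool mm [ -6.1 -18.5  94.2] min rows 2.3 turn z 0.001
```

>>> apply_moves([
  [[-3,-9,0],[0,0,0]],
  [[-3,-9.5,10],[0,0,0]],
  [[0,0,25],[0,0,0]],
  [[0,0,25],[0,0,0]],
  [[0,0,20],[0,0,0]],
  [[0,0,10],[0,0,0]],
  [[0,0,4],[0,0,0]],
  [[0,0,0],[0,0,0]],
  [[0,0,0],[0,0,0]],
])

```text
t: 3.43
tool_pos: [0.5608, -0.2877, 0.2182]
orientation: [-0.003, 3.14, -0.002]
force: [0.3, -0.1, 0.4]
opening: 0.0933
gripper_force: 0.0
```

>>> apply_moves([
  [[0,0,0],[0,0,0]],
  [[0,0,0],[0,0,0]],
  [[0,0,0],[0,0,0]],
  [[0,0,0],[0,0,0]],
  [[0,0,0],[0,0,0]],
  [[0,0,0],[0,0,0]],
  [[0,0,0],[0,0,0]],
  [[0,0,0],[0,0,0]],
], claw=0.2, newtons=25)

```text
t: 4.1
tool_pos: [0.5602, -0.2876, 0.2167]
orientation: [0.002, -3.141, -0.0]
force: [-0.4, -0.1, 0.1]
opening: 0.0444
gripper_force: 0.0
```

>>> apply_moves([
  [[0,0,0],[0,0,0]],
  [[0,0,0],[0,0,0]],
  [[0,0,0],[0,0,0]],
  [[0,0,0],[0,0,0]],
  [[0,0,0],[0,0,0]],
  [[0,0,0],[0,0,0]],
])

```text
t: 4.6
tool_pos: [0.5603, -0.2876, 0.2167]
orientation: [0.002, -3.142, 0.0]
force: [-0.8, -0.5, -1.0]
opening: 0.0278
gripper_force: 25.0
```

>>> apply_moves([
  [[0,0,-10],[0,0,0]],
  [[0,0,-25],[0,0,0]],
  [[0,0,-30],[0,0,0]],
  [[0,10,-25],[0,0,0]],
  [[-2,20,0],[0,0,0]],
  [[-3.7,38,0],[0,0,0]],
  [[-3.7,38,0],[0,0,0]],
  [[-3.7,38,0],[0,0,0]],
  [[-3.7,38,0],[0,0,0]],
  [[-3.7,38,0],[0,0,0]],
  [[-3.7,38,0],[0,0,0]],
  [[-3.7,38,0],[0,0,0]],
])

```text
t: 5.6
tool_pos: [0.5876, 0.0103, 0.3076]
orientation: [-0.002, 3.141, 0.0]
force: [-0.4, -0.6, -1.9]
opening: 0.0277
gripper_force: 25.0
```

>>> apply_moves([
  [[-3.7,38,0],[0,0,0]],
  [[-3.7,38,0],[0,0,0]],
  [[-3.7,38,0],[0,0,0]],
  [[-3.7,38,0],[0,0,0]],
  [[-3.7,38,0],[0,0,0]],
  [[-3.7,38,0],[0,0,0]],
  [[-4,30,0],[0,0,0]],
  [[-4,20,0],[0,0,0]],
  [[0,0,0],[0,0,0]],
  [[0,0,0],[0,0,0]],
  [[0,0,0],[0,0,0]],
])

```text
t: 6.52
tool_pos: [0.6176, 0.2859, 0.3068]
orientation: [0.002, -3.141, 0.001]
force: [0.2, -0.7, -1.4]
opening: 0.0275
gripper_force: 25.0
```

```bash
python3 -c "
from h import *
go(.6157,.289,.217)"
```

```text
t 6.5167 pos [0.6176 0.2859 0.3068] yaw 90.07 tilt [-0.0003 -0.0007] f [ 0.2 -0.7 -1.4] open 0.0275 | tool mm [ 1.9  3.2 89.8] min rows 2.2 turn z 0.001
```

>>> apply_moves([
  [[1,1.5,0],[0,0,0]],
  [[1,1.5,15],[0,0,0]],
  [[0,0,25],[0,0,0]],
  [[0,0,25],[0,0,0]],
  [[0,0,15],[0,0,0]],
  [[0,0,7],[0,0,0]],
  [[0,0,2.5],[0,0,0]],
  [[0,0,0],[0,0,0]],
  [[0,0,0],[0,0,0]],
])

```text
t: 7.27
tool_pos: [0.6162, 0.2894, 0.2184]
orientation: [-0.001, 3.14, 0.001]
force: [0.4, 0.2, -2.1]
opening: 0.0274
gripper_force: 25.0
```

>>> apply_moves([
  [[0,0,0],[0,0,0]],
  [[0,0,0],[0,0,0]],
  [[0,0,0],[0,0,0]],
  [[0,0,0],[0,0,0]],
  [[0,0,0],[0,0,0]],
  [[0,0,0],[0,0,0]],
  [[0,0,-5],[0,0,0]],
  [[0,0,-15],[0,0,0]],
  [[0,0,-25],[0,0,0]],
  [[0,0,-30],[0,0,0]],
  [[0,-10,-10],[0,0,0]],
  [[0,-15,0],[0,0,0]],
], claw=0.7)

```text
t: 8.27
tool_pos: [0.617, 0.2654, 0.3082]
orientation: [-0.005, 3.133, 0.005]
force: [0.5, 0.0, -0.0]
opening: 0.0649
gripper_force: 0.0
```

```bash
python3 -c "
from h import *
go(.466,.1505,.3)"
```

```text
t 8.2667 pos [0.617  0.2654 0.3082] yaw 90.17 tilt [0.0084 0.0031] f [ 0.5  0.  -0. ] open 0.0649 | tool mm [ 151.4 -114.4    6.6] min rows 4.6 turn z 0.003
```

>>> apply_moves([
  [[15,-11,0],[0,0,0]],
  [[30,-23,0],[0,0,0]],
  [[30,-23,0],[0,0,0]],
  [[30,-23,0],[0,0,0]],
  [[25,-19,0],[0,0,0]],
  [[15,-11,0],[0,0,0]],
  [[5,-3.5,5],[0,0,0]],
  [[0,0,15],[0,0,0]],
  [[0,0,25],[0,0,0]],
  [[0,0,10],[0,0,0]],
  [[0,0,0],[0,0,0]],
  [[0,0,0],[0,0,0]],
])

```text
t: 9.27
tool_pos: [0.4656, 0.1506, 0.2463]
orientation: [0.002, -3.139, 0.001]
force: [1.4, 0.1, 1.2]
opening: 0.065
gripper_force: 0.0
```

```bash
python3 -c "
from h import *
go(.466,.1505,.213)"
```

```text
t 9.2667 pos [0.4656 0.1506 0.2463] yaw 90.06 tilt [-0.0025 -0.0005] f [1.4 0.1 1.2] open 0.065 | tool mm [-0.5 -0.1 33.3] min rows 0.8 turn z 0.001
```

>>> apply_moves([
  [[0,0,15],[0,0,0]],
  [[0,0,12],[0,0,0]],
  [[0,0,6],[0,0,0]],
  [[0,0,0],[0,0,0]],
  [[0,0,0],[0,0,0]],
])

```text
t: 9.68
tool_pos: [0.4658, 0.1508, 0.2142]
orientation: [0.002, -3.141, 0.0]
force: [0.2, -0.2, -0.2]
opening: 0.0653
gripper_force: 0.0
```

>>> apply_moves([
  [[0,0,0],[0,0,0]],
  [[0,0,0],[0,0,0]],
  [[0,0,0],[0,0,0]],
  [[0,0,0],[0,0,0]],
  [[0,0,0],[0,0,0]],
  [[0,0,0],[0,0,0]],
  [[0,0,0],[0,0,0]],
  [[0,0,0],[0,0,0]],
  [[0,0,0],[0,0,0]],
], claw=0.2)

```text
t: 10.43
tool_pos: [0.4659, 0.1508, 0.2144]
orientation: [-0.002, 3.141, 0.0]
force: [0.5, 0.3, 2.3]
opening: 0.0276
gripper_force: 25.0
```

>>> apply_moves([
  [[0,0,-10],[0,0,0]],
  [[0,0,-25],[0,0,0]],
  [[0,0,-30],[0,0,0]],
  [[0,0,-25],[0,0,0]],
  [[0,15,0],[0,0,0]],
  [[-3,30,0],[0,0,0]],
  [[-3,35,0],[0,0,0]],
  [[-3,30,0],[0,0,0]],
  [[0,18,0],[0,0,0]],
  [[0,0,0],[0,0,0]],
  [[0,0,0],[0,0,0]],
  [[0,0,0],[0,0,0]],
])

```text
t: 11.43
tool_pos: [0.4745, 0.2783, 0.3042]
orientation: [0.002, -3.141, 0.001]
force: [-0.2, 0.6, -2.9]
opening: 0.027
gripper_force: 25.0
```

```bash
python3 -c "
from h import *
go(.4751,.2786,.218)"
```

```text
t 11.4333 pos [0.4745 0.2783 0.3042] yaw 90.09 tilt [-0.0006 -0.0008] f [-0.2  0.6 -2.9] open 0.027 | tool mm [-0.7  0.4 86.2] min rows 2.1 turn z 0.001
```

>>> apply_moves([
  [[0,0,15],[0,0,0]],
  [[0,0,25],[0,0,0]],
  [[0,0,23],[0,0,0]],
  [[0,0,14],[0,0,0]],
  [[0,0,7],[0,0,0]],
  [[0,0,2],[0,0,0]],
  [[0,0,0],[0,0,0]],
  [[0,0,0],[0,0,0]],
])

```text
t: 12.1
tool_pos: [0.4753, 0.2786, 0.2194]
orientation: [-0.001, 3.14, 0.001]
force: [0.8, -0.4, -1.9]
opening: 0.0277
gripper_force: 25.0
```

>>> apply_moves([
  [[0,0,0],[0,0,0]],
  [[0,0,0],[0,0,0]],
  [[0,0,0],[0,0,0]],
  [[0,0,0],[0,0,0]],
  [[0,0,0],[0,0,0]],
  [[0,0,0],[0,0,0]],
  [[0,0,-5],[0,0,0]],
  [[0,0,-15],[0,0,0]],
  [[0,0,-25],[0,0,0]],
  [[0,0,-30],[0,0,0]],
  [[0,-10,-10],[0,0,0]],
  [[0,-20,0],[0,0,0]],
], claw=0.7)

```text
t: 13.1
tool_pos: [0.4759, 0.2501, 0.3077]
orientation: [-0.005, 3.135, 0.005]
force: [-0.1, 0.2, 0.4]
opening: 0.0649
gripper_force: 0.0
```

```bash
python3 -c "
from h import *
go(.452,-.1305,.3)"
```

```text
t 13.1 pos [0.4759 0.2501 0.3077] yaw 90.19 tilt [0.0067 0.0033] f [-0.1  0.2  0.4] open 0.0649 | tool mm [  25.2 -380.5    6.3] min rows 9.1 turn z 0.003
```

>>> apply_moves([
  [[2,-38,0],[0,0,0]],
  [[2.5,-38,0],[0,0,0]],
  [[2.5,-38,0],[0,0,0]],
  [[2.5,-38,0],[0,0,0]],
  [[2.5,-38,0],[0,0,0]],
  [[2.5,-38,0],[0,0,0]],
  [[2.5,-38,0],[0,0,0]],
  [[2.5,-38,0],[0,0,0]],
  [[2.5,-35,0],[0,0,0]],
  [[1,-25,5],[0,0,0]],
  [[0,-15,15],[0,0,0]],
  [[0,0,20],[0,0,0]],
])

```text
t: 14.1
tool_pos: [0.4525, -0.1337, 0.2647]
orientation: [0.003, 3.138, -0.004]
force: [0.9, 0.5, -0.3]
opening: 0.0648
gripper_force: 0.0
```

>>> apply_moves([
  [[0,0,10],[0,0,0]],
  [[0,0,0],[0,0,0]],
  [[0,0,0],[0,0,0]],
])

```text
t: 14.35
tool_pos: [0.4517, -0.1298, 0.2527]
orientation: [0.002, -3.14, -0.001]
force: [0.2, 0.2, 0.4]
opening: 0.0652
gripper_force: 0.0
```

```bash
python3 -c "
from h import *
go(.452,-.1305,.214)"
```

```text
t 14.35 pos [ 0.4517 -0.1298  0.2527] yaw 90.09 tilt [-0.0018  0.0008] f [0.2 0.2 0.4] open 0.0652 | tool mm [-0.3 -0.7 38.7] min rows 0.9 turn z 0.002
```

>>> apply_moves([
  [[0,0,15],[0,0,0]],
  [[0,0,15],[0,0,0]],
  [[0,0,8.5],[0,0,0]],
  [[0,0,0],[0,0,0]],
  [[0,0,0],[0,0,0]],
])

```text
t: 14.77
tool_pos: [0.4523, -0.1298, 0.2152]
orientation: [0.003, -3.141, -0.0]
force: [-0.8, -0.0, 0.2]
opening: 0.0652
gripper_force: 0.0
```

>>> apply_moves([
  [[0,0,0],[0,0,0]],
  [[0,0,0],[0,0,0]],
  [[0,0,0],[0,0,0]],
  [[0,0,0],[0,0,0]],
  [[0,0,0],[0,0,0]],
  [[0,0,0],[0,0,0]],
  [[0,0,0],[0,0,0]],
  [[0,0,0],[0,0,0]],
  [[0,0,0],[0,0,0]],
], claw=0.2)

```text
t: 15.52
tool_pos: [0.4522, -0.1303, 0.2149]
orientation: [-0.002, 3.141, -0.0]
force: [0.2, -0.9, 2.1]
opening: 0.0274
gripper_force: 25.0
```

>>> apply_moves([
  [[0,0,-10],[0,0,0]],
  [[0,0,-25],[0,0,0]],
  [[0,0,-30],[0,0,0]],
  [[0,0,-25],[0,0,0]],
  [[-4,14,0],[0,0,0]],
  [[-10,35,0],[0,0,0]],
  [[-10,36,0],[0,0,0]],
  [[-10,36,0],[0,0,0]],
  [[-10,36,0],[0,0,0]],
  [[-10,36,0],[0,0,0]],
  [[-10,36,0],[0,0,0]],
  [[-10,36,0],[0,0,0]],
])

```text
t: 16.52
tool_pos: [0.5258, 0.1368, 0.3052]
orientation: [0.002, -3.141, 0.0]
force: [0.5, -0.7, -1.8]
opening: 0.0277
gripper_force: 25.0
```

>>> apply_moves([
  [[-10,36,0],[0,0,0]],
  [[-10,36,0],[0,0,0]],
  [[-10,36,0],[0,0,0]],
  [[-9,26,0],[0,0,0]],
  [[-4,16,0],[0,0,0]],
  [[0,0,0],[0,0,0]],
  [[0,0,0],[0,0,0]],
  [[0,0,0],[0,0,0]],
])

```text
t: 17.18
tool_pos: [0.5684, 0.2844, 0.3046]
orientation: [0.002, -3.141, 0.001]
force: [0.2, 0.1, -1.7]
opening: 0.0276
gripper_force: 25.0
```

```bash
python3 -c "
from h import *
go(.5689,.2854,.2185)"
```

```text
t 17.1833 pos [0.5684 0.2844 0.3046] yaw 90.08 tilt [-0.0009 -0.0008] f [ 0.2  0.1 -1.7] open 0.0276 | tool mm [-0.6  1.1 86.1] min rows 2.1 turn z 0.001
```

>>> apply_moves([
  [[0,1,15],[0,0,0]],
  [[0,0,25],[0,0,0]],
  [[0,0,23],[0,0,0]],
  [[0,0,14],[0,0,0]],
  [[0,0,7],[0,0,0]],
  [[0,0,2],[0,0,0]],
  [[0,0,0],[0,0,0]],
  [[0,0,0],[0,0,0]],
])

```text
t: 17.85
tool_pos: [0.5693, 0.2859, 0.22]
orientation: [-0.001, 3.14, 0.001]
force: [-0.2, 0.1, -1.5]
opening: 0.0274
gripper_force: 25.0
```

>>> apply_moves([
  [[0,0,0],[0,0,0]],
  [[0,0,0],[0,0,0]],
  [[0,0,0],[0,0,0]],
  [[0,0,0],[0,0,0]],
  [[0,0,0],[0,0,0]],
  [[0,0,0],[0,0,0]],
  [[0,0,-5],[0,0,0]],
  [[0,0,-15],[0,0,0]],
  [[0,0,-25],[0,0,0]],
  [[0,0,-30],[0,0,0]],
  [[0,-15,-10],[0,0,0]],
  [[0,-30,0],[0,0,0]],
], claw=0.7)

```text
t: 18.85
tool_pos: [0.5698, 0.2433, 0.3091]
orientation: [-0.007, 3.134, 0.006]
force: [1.3, -0.1, -0.3]
opening: 0.0649
gripper_force: 0.0
```

>>> apply_moves([
  [[5,-38,0],[0,0,0]],
  [[5,-38,0],[0,0,0]],
  [[5,-38,0],[0,0,0]],
  [[5,-38,0],[0,0,0]],
  [[5,-38,0],[0,0,0]],
  [[5,-38,0],[0,0,0]],
  [[5,-38,0],[0,0,0]],
  [[5,-38,0],[0,0,0]],
  [[5,-38,0],[0,0,0]],
  [[5,-38,0],[0,0,0]],
  [[5,-38,0],[0,0,0.04]],
  [[0,-38,0],[0,0,0.04]],
], claw=1)

```text
t: 19.85
tool_pos: [0.5119, -0.2169, 0.3043]
orientation: [0.127, 3.139, -0.0]
force: [0.5, 0.3, 0.6]
opening: 0.0928
gripper_force: 0.0
```

Run:
```python
from h import *
V=[(n,)+cam(n) for n in('top','side')]
for v in V: cv2.imwrite(f'pics/{v[0]}1.png',v[1]); measure(*v)
trays(*V); go(.5102,-.288,.30,84.7)
```

```text
top bench z -0.0001
 tray [258. 190.] [ 5.77e-01 -5.00e-04] [0.0483 0.2193] long dir deg 169.67 zmax 0.026
 tray [124. 193.] [0.5991 0.2751] [0.0826 0.0231] long dir deg 4.2 zmax 0.0258
 tray [129. 274.] [0.4376 0.2766] [0.0663 0.05  ] long dir deg 4.96 zmax 0.0255
 bush [514. 147.] ztop 0.05 circ 0.5791 -0.5276 r 0.0137 ray [ 0.5786 -0.5238] 65
 bush [335. 155.] ztop 0.055 circ 0.6129 -0.1637 r 0.0144 ray [ 0.612  -0.1627] 145
 bush [110. 185.] ztop 0.0573 circ 0.6171 0.2897 r 0.0146 ray [0.6168 0.2885] 220
 bush [178. 192.] ztop 0.0448 circ 0.5846 0.1591 r 0.0203 ray [0.5834 0.1586] 322
 bush [113. 208.] ztop 0.0575 circ 0.5707 0.2859 r 0.0145 ray [0.5698 0.2845] 215
 bush [118. 230.] ztop 0.0577 circ 0.5265 0.2795 r 0.0143 ray [0.5256 0.2786] 220
 bush [120. 255.] ztop 0.0576 circ 0.4764 0.2787 r 0.0139 ray [0.4757 0.2781] 226
 bush [126. 282.] ztop 0.0576 circ 0.4241 0.2716 r 0.0141 ray [0.4242 0.2703] 228
side bench z 0.0007
 tray [308. 214.] [ 5.822e-01 -3.000e-04] [0.0522 0.0778] long dir deg 167.81 zmax 0.0262
 tray [367. 300.] [ 0.5099 -0.2879] [0.0517 0.2368] long dir deg 1
[... 556 characters left out ...]
 0.0224 ray [0.5805 0.1548] 155
 bush [364. 230.] ztop 0.055 circ 0.609 -0.1575 r 0.0146 ray [ 0.6032 -0.158 ] 61
 bush [542. 359.] ztop 0.0629 circ 0.5847 -0.5382 r 0.0296 ray [ 0.5802 -0.5401] 661
main top c [0.5215 0.2825] size [0.2362 0.05  ] ang 4.19 z 0.0258
spare top c [0.5704 0.001 ] size [0.0493 0.2348] ang -10.22 z 0.026
spare side c [0.5693 0.0023] size [0.0552 0.2382] ang -11.01 z 0.0254
part top c [ 0.5949 -0.272 ] size [0.0151 0.0735] ang -17.46 z 0.0253
part side c [ 0.5099 -0.2879] size [0.0518 0.2397] ang -5.06 z 0.0253
t 19.95 pos [ 0.512  -0.22    0.3046] yaw 85.11 tilt [ 0.0009 -0.0024] f [-0.  -0.1 -0.5] open 0.0926 | tool mm [ -4.  -67.9   4.7] min rows 1.6 turn z 0.007
```

View pics/top1.png

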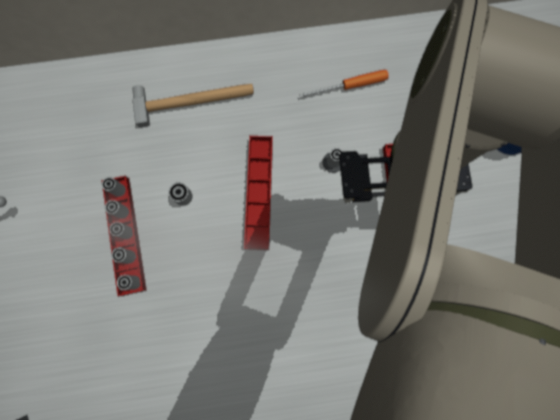

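The picture shows all five cells of the main tray filled, at (110,185) through (126,282). The odd bushes haven't moved, and the gripper is near the part tray.

>>> apply_moves([
  [[-2,-25,0],[0,0,0.004]],
  [[-2,-30,0],[0,0,0]],
  [[0,-13,0],[0,0,0]],
  [[0,0,15],[0,0,0]],
  [[0,0,30],[0,0,0]],
  [[0,0,25],[0,0,0]],
  [[0,0,10],[0,0,0]],
  [[0,0,0],[0,0,0]],
  [[0,0,0],[0,0,0]],
])

```text
t: 20.7
tool_pos: [0.5114, -0.2826, 0.224]
orientation: [-0.129, -3.138, -0.001]
force: [-0.3, -0.3, 0.6]
opening: 0.093
gripper_force: 0.0
```

```bash
python3 -c "
from h import *
go(.5101,-.288,.189,84.75)"
```

```text
t 20.7 pos [ 0.5114 -0.2826  0.224 ] yaw 85.29 tilt [-0.0007  0.0007] f [-0.3 -0.3  0.6] open 0.093 | tool mm [ 0.8 -5.5 35. ] min rows 0.8 turn z 0.009
```

>>> apply_moves([
  [[0.8,-5.5,10],[0,0,0.009]],
  [[0,0,13],[0,0,0]],
  [[0,0,8],[0,0,0]],
  [[0,0,3.5],[0,0,0]],
  [[0,0,0],[0,0,0]],
  [[0,0,0],[0,0,0]],
])

```text
t: 21.2
tool_pos: [0.5098, -0.2885, 0.1889]
orientation: [-0.144, -3.138, -0.001]
force: [-0.2, -0.2, 0.0]
opening: 0.0925
gripper_force: 0.0
```

>>> apply_moves([
  [[0,0,0],[0,0,0]],
  [[0,0,0],[0,0,0]],
  [[0,0,0],[0,0,0]],
  [[0,0,0],[0,0,0]],
  [[0,0,0],[0,0,0]],
  [[0,0,0],[0,0,0]],
  [[0,0,0],[0,0,0]],
  [[0,0,0],[0,0,0]],
  [[0,0,0],[0,0,0]],
  [[0,0,0],[0,0,0]],
  [[0,0,0],[0,0,0]],
], claw=0.4, newtons=30)

```text
t: 22.12
tool_pos: [0.51, -0.2886, 0.1893]
orientation: [0.144, 3.138, -0.0]
force: [-0.3, 0.5, 1.0]
opening: 0.0496
gripper_force: 30.0
```

```bash
python3 -c "
from h import *
go(.5101,-.288,.189,84.75)"
```

```text
t 22.1167 pos [ 0.51   -0.2886  0.1893] yaw 84.74 tilt [ 0. -0.] f [-0.3  0.5  1. ] open 0.0496 | tool mm [-0.   0.7  0.3] min rows 0.0 turn z -0.0
```

>>> apply_moves([
  [[0,0,-8],[0,0,0]],
  [[0,0,-20],[0,0,0]],
  [[0,0,-30],[0,0,0]],
  [[0,0,-25],[0,0,0]],
  [[0,0,-10],[0,0,0]],
  [[-2,15,0],[0,0,0]],
  [[-4,33,0],[0,0,0]],
  [[-4,35,0],[0,0,0]],
  [[-4,35,0],[0,0,0]],
  [[-4,35,0],[0,0,0]],
  [[-4,35,0],[0,0,0]],
  [[-4,35,0],[0,0,0]],
])

```text
t: 23.12
tool_pos: [0.5556, -0.0664, 0.2804]
orientation: [-0.144, -3.136, -0.001]
force: [0.6, -1.3, -3.2]
opening: 0.0499
gripper_force: 30.0
```

>>> apply_moves([
  [[-4,35,0],[0,0,0]],
  [[-2,25,0],[0,0,0]],
  [[0,10,0],[0,0,0.03]],
  [[0,0,0],[0,0,0.035]],
  [[0,0,0],[0,0,0.022]],
  [[0,0,0],[0,0,0]],
  [[0,0,0],[0,0,0]],
  [[0,0,0],[0,0,0]],
])

```text
t: 23.78
tool_pos: [0.5685, -0.0002, 0.2817]
orientation: [-0.28, -3.128, 0.0]
force: [-0.6, 0.0, -2.7]
opening: 0.0496
gripper_force: 30.0
```

Run:
```python
from h import *
go(.5698,.0008,.25,79.8)
p,d,c=cam('side'); cv2.imwrite('pics/side2.png',cv2.resize(p[130:300,180:420],None,fx=3,fy=3)); np.savez('side2.npz',p=p,d=d)
```

```text
t 23.7833 pos [ 5.685e-01 -2.000e-04  2.817e-01] yaw 79.76 tilt [-0.0007  0.    ] f [-0.6  0.  -2.7] open 0.0496 | tool mm [-1.2  1.2 31.7] min rows 0.8 turn z -0.001
```

View pics/side2.png

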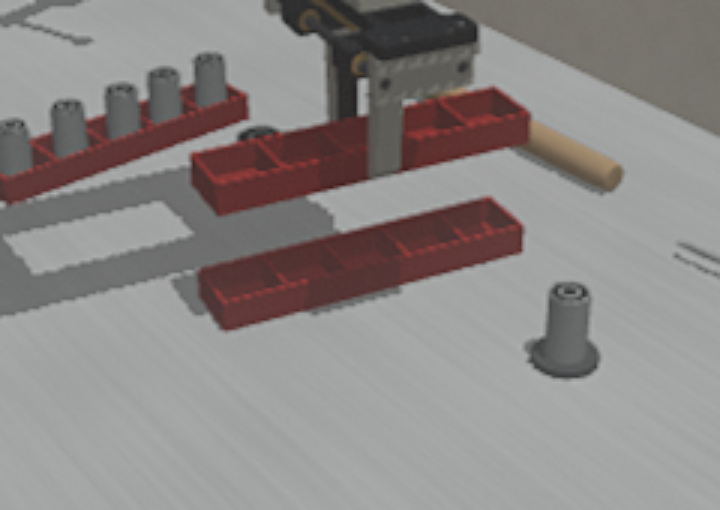

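In the side view the carried tray hangs level above the spare (crop (195,150)–(530,130) above (200,270)–(522,230)), and both are fully visible. I'll compare the two in this one view.

```bash
cat >> h.py <<'E'
def pair(p,d,c,zs):
    W=world(d,c); hsv=cv2.cvtColor(p,cv2.COLOR_BGR2HSV).astype(int)
    m=((hsv[...,0]<9)|(hsv[...,0]>170))&(hsv[...,1]>90)&(d>0)&(abs(W[...,1])<.1)&(W[...,0]>.4)&(W[...,0]<.75)
    for lo,hi in zs:
        Q=W[m&(W[...,2]>lo)&(W[...,2]<hi)]
        r=cv2.minAreaRect(Q[:,:2].astype(np.float32)); b=cv2.boxPoints(r); a=max(b[1]-b[0],b[2]-b[1],key=np.linalg.norm); a=a*np.sign(a[0])
        # front long face and ends: line fit
        u=a/np.linalg.norm(a); v=np.array([-u[1],u[0]]); s=Q[:,:2]@u; t=Q[:,:2]@v
        e=[]
        for k in np.arange(s.min()+.006,s.max()-.006,.006):
            w=abs(s-k)<.003
            if w.sum()>2:e.append((k,np.percentile(t[w],3)))
        e=np.array(e); f=np.polyfit(e[:,0],e[:,1],1)
        for _ in range(5):
            res=e[:,1]-np.polyval(f,e[:,0]); g=abs(res)<.0015; f=np.polyfit(e[g,0],e[g,1],1)
        an=np.arctan2(u[1],u[0])+np.arctan(f[0]); U=np.array([np.cos(an),np.sin(an)]); V=np.array([-U[1],U[0]])
        ss=Q[:,:2]@U; tt=Q[:,:2]@V
        print('n',len(Q),'rect c',np.round(r[0],4),'size',np.round(r[1],4),'| line ang',np.degrees(an).round(2),'ends',np.percentile(ss,[.3,99.7]).round(4),'front t',np.percentile(tt,3).round(4),'centre',((np.percentile(ss,.3)+np.percentile(ss,99.7))/2*U+(np.percentile(tt,3)+.025)*V).round(4),'ztop',np.percentile(Q[:,2],98).round(4),'zlow',np.percentile(Q[:,2],2).round(4))
E
python3 - <<'E'
from h import *
z=np.load('side2.npz'); pair(z['p'],z['d'],robot.calibration('side'),[(.008,.04),(.098,.13)])
E
```

```text
n 1372 rect c [0.5693 0.0016] size [0.0568 0.2394] | line ang -10.01 ends [0.4414 0.6779] front t 0.075 centre [0.5685 0.0012] ztop 0.0259 zlow 0.0084Traceback (most recent call last):
  File "<stdin>", line 2, in <module>
  File "h.py", line 63, in pair
    res=e[:,1]-np.polyval(f,e[:,0]); g=abs(res)<.0015; f=np.polyfit(e[g,0],e[g,1],1)
                                                         ~~~~~~~~~~^^^^^^^^^^^^^^^^^
    raise TypeError("expected non-empty vector for x")
TypeError: expected non-empty vector for x
```

```bash
sed -i 's/abs(res)<.0015/abs(res)<max(.0015,np.percentile(abs(res),60))/; s/u=a\/np.linalg.norm(a);/u=np.array([.9848,-.1736]);/' h.py
python3 - <<'E'
from h import *
z=np.load('side2.npz'); pair(z['p'],z['d'],robot.calibration('side'),[(.008,.04),(.094,.125)])
E
```

```text
n 1372 rect c [0.5693 0.0016] size [0.0568 0.2394] | line ang -10.01 ends [0.4414 0.6779] front t 0.075 centre [0.5685 0.0012] ztop 0.0259 zlow 0.0084
n 1981 rect c [0.5681 0.0011] size [0.0559 0.2387] | line ang -10.16 ends [0.4401 0.6778] front t 0.0753 centre [5.679e-01 1.000e-04] ztop 0.1178 zlow 0.095
```

>>> apply_moves([
  [[-0.7,1,10],[0,0,0]],
  [[0,0,20],[0,0,0]],
  [[0,0,18],[0,0,0]],
  [[0,0,10],[0,0,0]],
  [[0,0,5],[0,0,0]],
  [[0,0,2],[0,0,0]],
  [[0,0,1.5],[0,0,0]],
  [[0,0,0],[0,0,0]],
  [[0,0,0],[0,0,0]],
  [[0,0,0],[0,0,0]],
])

```text
t: 24.67
tool_pos: [0.5701, 0.001, 0.2168]
orientation: [0.28, 3.127, -0.0]
force: [0.3, -0.0, -2.0]
opening: 0.0495
gripper_force: 30.0
```

Run:
```python
from h import *
go(.5694,.0008,.2133,79.8)
p,d,c=cam('side'); pair(p,d,c,[(.003,.022),(.029,.06)])
```

```text
t 24.6667 pos [0.5701 0.001  0.2168] yaw 79.76 tilt [ 0.0017 -0.0002] f [ 0.3 -0.  -2. ] open 0.0495 | tool mm [ 0.6 -0.4  3.5] min rows 0.1 turn z -0.001
n 809 rect c [ 0.5678 -0.002 ] size [0.0479 0.2375] | line ang -10.2 ends [0.441 0.677] front t 0.0766 centre [0.5682 0.0011] ztop 0.0216 zlow 0.0033
n 1853 rect c [0.5705 0.0021] size [0.0554 0.2388] | line ang -10.05 ends [0.4424 0.6792] front t 0.0757 centre [0.5698 0.0013] ztop 0.0529 zlow 0.0298
```

>>> apply_moves([
  [[0.9,-0.4,1.5],[0,0,0]],
  [[0,0,1],[0,0,0]],
  [[0,0,0.5],[0,0,0]],
  [[0,0,0],[0,0,0]],
  [[0,0,0],[0,0,0]],
  [[0,0,0],[0,0,0]],
])

```text
t: 25.22
tool_pos: [0.5687, 0.0008, 0.2133]
orientation: [0.28, 3.129, -0.0]
force: [-4.0, 1.1, 4.9]
opening: 0.0495
gripper_force: 30.0
```

Run:
```python
from h import *
go(.5694,.0008,.2133,79.8)
p,d,c=cam('side'); pair(p,d,c,[(.003,.022),(.029,.06)])
```

```text
t 25.2167 pos [0.5687 0.0008 0.2133] yaw 79.75 tilt [ 0.0004 -0.0001] f [-4.   1.1  4.9] open 0.0495 | tool mm [-0.7  0.1 -0. ] min rows 0.0 turn z -0.001
n 756 rect c [ 0.5626 -0.0193] size [0.0429 0.2412] | line ang -10.22 ends [0.4412 0.6787] front t 0.0765 centre [5.691e-01 5.000e-04] ztop 0.0217 zlow 0.0033
n 1516 rect c [0.5689 0.0017] size [0.0548 0.2387] | line ang -9.96 ends [0.4412 0.6777] front t 0.0744 centre [0.5682 0.001 ] ztop 0.0497 zlow 0.0294
```

>>> apply_moves([
  [[0,0,0],[0,0,0]],
  [[0,0,0],[0,0,0]],
  [[0,0,0],[0,0,0]],
  [[0,0,0],[0,0,0]],
  [[0,0,0],[0,0,0]],
  [[0,0,-4],[0,0,0]],
  [[0,0,-15],[0,0,0]],
  [[0,0,-30],[0,0,0]],
  [[0,0,-35],[0,0,0]],
  [[0,-20,-20],[0,0,0]],
  [[0,-35,0],[0,0,0]],
  [[0,-35,0],[0,0,0]],
], claw=0.9)

```text
t: 26.27
tool_pos: [0.5533, -0.088, 0.3198]
orientation: [0.276, 3.124, -0.001]
force: [0.2, 0.7, -0.8]
opening: 0.0837
gripper_force: 0.0
```

>>> apply_moves([
  [[0,-38,0],[0,0,0]],
  [[0,-38,0],[0,0,0]],
  [[0,-38,0],[0,0,0]],
  [[0,-38,0],[0,0,0]],
  [[0,-38,0],[0,0,0]],
  [[0,-25,0],[0,0,0]],
  [[0,0,0],[0,0,0]],
  [[0,0,0],[0,0,0]],
  [[0,0,0],[0,0,0]],
])

```text
t: 27.02
tool_pos: [0.5144, -0.2989, 0.3167]
orientation: [-0.281, -3.129, -0.001]
force: [0.7, -0.2, 0.3]
opening: 0.0836
gripper_force: 0.0
```

Run:
```python
from h import *
p,d,c=cam('side'); pair(p,d,c,[(.003,.022),(.029,.06)]); p2,d,c=cam('top'); pair(p2,d,c,[(.035,.06)])
cv2.imwrite('pics/side3.png',cv2.resize(p[130:300,160:420],None,fx=3,fy=3)); measure('top',p2,d,c)
```

```text
n 756 rect c [ 0.5628 -0.0195] size [0.0425 0.2418] | line ang -10.19 ends [0.4413 0.6783] front t 0.0763 centre [0.5689 0.0007] ztop 0.0217 zlow 0.0033
n 1659 rect c [0.569  0.0023] size [0.0563 0.2389] | line ang -10.08 ends [0.4411 0.6776] front t 0.0755 centre [0.5683 0.0011] ztop 0.0495 zlow 0.0294
n 703 rect c [0.5691 0.001 ] size [0.0493 0.2375] | line ang -10.05 ends [0.4416 0.6781] front t 0.0761 centre [0.5689 0.0018] ztop 0.0504 zlow 0.036
top bench z -0.0
 tray [258. 190.] [0.5699 0.0008] [0.0481 0.2352] long dir deg 169.77 zmax 0.0483
 tray [124. 193.] [0.5969 0.2753] [0.0857 0.024 ] long dir deg 3.72 zmax 0.0254
 tray [129. 274.] [0.4381 0.276 ] [0.067  0.0487] long dir deg 4.46 zmax 0.0259
 bush [270. 138.] ztop 0.05 circ 0.6661 -0.0323 r 0.02 ray [ 0.6645 -0.0312] 30
 bush [336. 156.] ztop 0.0551 circ 0.6129 -0.1632 r 0.0144 ray [ 0.6119 -0.1637] 181
 bush [110. 185.] ztop 0.0576 circ 0.6175 0.2894 r 0.0146 ray [0.6167 0.2884] 219
 bush [178. 192.] ztop 0.0448 circ 0.5849 0.1588 r 0.0201 ray [0.5844 0.1585] 325
 bush [113. 208.] ztop 0.0577 circ 0.5703 0.2857 r 0.0143 ray [0.5698 0.2844] 217
 bush [257. 242.] ztop 0.0491 circ 0.4812 0.0163 r 0.0377 ray [0.4802 0.017 ] 91
 bush [118. 230.] ztop 0.0574 circ 0.5263 0.2792 r 0.0142 ray [0.5257 0.2787] 220
 bush [120. 255.] ztop 0.0578 circ 0.4763 0.2785 r 0.014 ray [0.4757 0.278 ] 221
 bush [126. 282.] ztop 0.0577 circ 0.4243 0.2719 r 0.0141 ray [0.4242 0.2703] 226
```

View pics/side3.png

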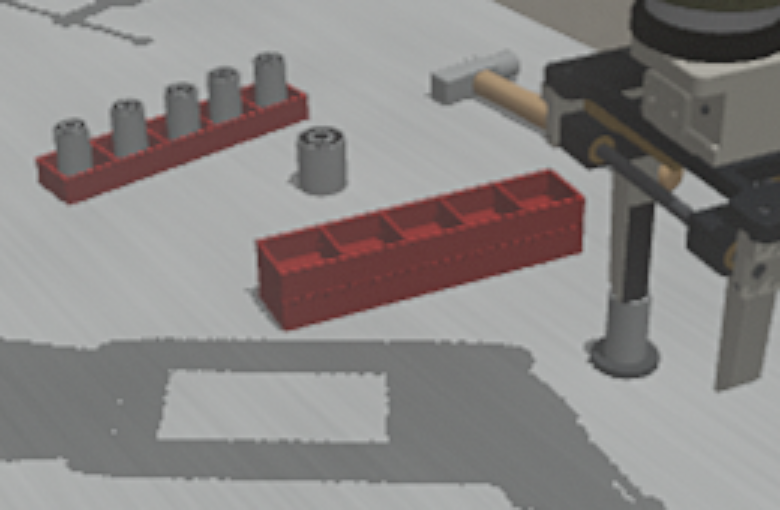

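The picture shows the trays stacked flush, crop (260,240)–(582,250), and the main tray full of five upright bushes. The fat and flanged bushes are untouched, and the gripper is clear.

```bash
python3 -c "
from plant import robot
print(robot.close_job())"
```

```text
the job is handed in; nothing more can be done
None
```

The job is handed in: the main tray holds five upright bushes, the emptied tray sits squarely on the spare to within about 1 mm, and the flanged and fat bushes were left where they stood, all in about 27 s of the 90 s allowed.

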